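# Make up two scanner repair kits in a covered kitting carousel

## Task

Make up two repair kits in the carousel, whose knob turns the bins under the opening in its clear cover: the cooling kit (tall heat sink and small fan) goes in the half-round bin, the control-panel kit (trackball module and dial knob) in the empty quarter bin. Set each part the right way up, flat on the floor of its bin beside its partner, not on top of it. The panel kit goes out first, so leave its bin standing squarely under the opening.

Things in the scene. Friction and masses are not known exactly. Their poses are not given: they have to be found in the camera images.
- tall_heatsink: Bare aluminium heat sink, 60 x 34 mm, 26 mm tall, eight upright fins running along its 60 mm length (its x axis; 34 mm along y). Origin: centre of its underside, z up. Loose on the bench at any yaw; grip it across the 34 mm. The flat heat sink (52 x 52 mm, only 11 mm tall) is another part and is not wanted.
- small_fan: Square black axial fan lying flat, 40 x 40 mm, 20 mm tall, sides along its x and y axes. Origin: centre of its underside, z up. Loose on the bench. The large fan (60 x 60 x 15 mm) is another part and is not wanted.
- trackball: Trackball module: square ivory body 42 x 42 mm, 14 mm tall (sides along x and y), with a low round collar (37 mm across, up to 17 mm) and a white ball rising to 28 mm. Origin: centre of its underside, z up. Loose on the bench, ball upwards; grip it by the square body.
- dial_knob: Round ivory dial knob, 22 mm tall: a 30 mm skirt in the lowest 5 mm, above it a slightly tapering body 27 to 25 mm across; dark pointer line on top. Origin: centre of its underside, z up along its axis. Loose on the bench, standing on its skirt.
- housing: Fixed grey housing of the carousel, 330 mm square (sides along x, y), clear cover's top 48 mm above the bench. Origin: centre of its underside, on the carousel's axis; its -x side faces the robot. The opening for parts is a rectangle in the cover, x -146 to -44 mm, y -80 to +80 mm (middle x = -95), with a grey lip to 50 mm height. A 60 mm hole on the axis lets the turning knob through.
- carousel (a joint): Angle of the carousel (rad), growing anticlockwise seen from above; stops at -9 and +9. It stays where it is left (friction 0.12 N m) and carries its parts round. At 0 the empty quarter bin is exactly under the opening, at -2.356 or +3.927 the middle of the half-round bin. Its three bins (a half-round, two quarters) are parted by radial walls; one quarter holds a finished kit, fastened in.
- knob_top (a point): Centre of the top of the carousel's black round turning knob, on the carousel's axis, 76 mm above the bench. The knob is 44 mm across; its side can be gripped from 52 mm height (4 mm above the cover) to 76 mm, at any yaw, letting go and taking hold again as needed.
- half_bin: The half-round bin, for the cooling kit. Origin: on its floor (10 mm above the bench), 95 mm from the carousel's axis, in the middle of the half-round. x points outwards (the axis is at x = -95 mm), y runs along its straight wall. Walls 30 mm tall above the floor; clear inside from the hub (36 mm radius) to the rim (147 mm radius), the straight wall's face 3.5 mm from the axis.
- quarter_bin: The empty quarter-round bin, for the panel kit. Origin: on its floor (10 mm above the bench), 95 mm from the carousel's axis, midway between its two straight walls. x and y run parallel to these walls, away from the axis, which is at x = y = -67 mm; outwards is halfway between +x and +y. Clear inside from the hub (36 mm radius) to the rim (147 mm); walls as in the half-round bin.

How it is judged:
At the end, for the whole second after the job is handed in: Heat sink and small fan are in the half-round bin, trackball and dial knob in the empty quarter bin, each upright (0.15 rad), underside within 6 mm of the bin floor, at rest; the quarter bin stands under the opening (middle within 40 mm sideways) and the carousel is still (x of tall_heatsink in the frame of half_bin between -0.088 and 0.055 m and horizontal distance between each of tall_heatsink, small_fan and half_bin below 0.165 m and z of tall_heatsink in the frame of half_bin between -0.005 and 0.006 m and angle between each of tall_heatsink, small_fan, trackball, dial_knob's own z axis and vertical below 0.15 rad and linear speed of each of tall_heatsink, small_fan, trackball, dial_knob below 0.02 m/s and x of small_fan in the frame of half_bin between -0.088 and 0.055 m and z of small_fan in the frame of half_bin between -0.005 and 0.006 m and x of each of trackball, dial_knob in the frame of quarter_bin above -0.06 m and y of each of trackball, dial_knob in the frame of quarter_bin above -0.06 m and horizontal distance between each of trackball, dial_knob and quarter_bin below 0.105 m and z of trackball in the frame of quarter_bin between -0.005 and 0.006 m and z of dial_knob in the frame of quarter_bin between -0.005 and 0.006 m and x of quarter_bin in the frame of housing below -0.07 m and y of quarter_bin in the frame of housing between -0.04 and 0.04 m and velocity of joint carousel between -0.05 and 0.05 rad/s); the robot touches nothing.
It also fails if it takes over 141 s, if anything falls off the work surface, if the arm or the gripper's body presses on something with over 40 N, if the wrist force passes 120 N, or if a joint passes its speed limit or range.

## Robot

A 7-joint arm with a two-finger parallel gripper is mounted at the origin on the work surface. World frame = base frame: x ahead of the robot, y to its left, z up, the work surface at z = 0. Lengths are in m, angles in rad, forces in N, time in s.
With the tool pointing down it reaches from about 0.425 to 0.975 m from the base axis. Payload 16.7 kg.
Tool frame: the origin (TCP) lies on the centre line of the jaws, within the pads' length; the fingertips stand robot.tip_reach ahead of it and the grasp point (between the pads) lies 6 mm ahead of it (robot.tip_reach is the distance from the TCP to the fingertips, in m); z points along the fingers, y is the line along which they close (so a half turn about z gives the same grasp; the last joint's range is limited). The gripper opens to 85 mm and grips with 20 to 120 N. Pads are 22 mm wide; open, the fingers measure 114 mm over their backs; the gripper's body (76 mm by 85 mm) begins 54 mm behind the grasp point. The pads swing forward as they close: fully open they stand 13 mm farther back than shut.
Start: joints at [1.19, 0.426, 0.074, 1.606, -0.034, 1.111, -0.067], TCP at [0.155, -0.657, 0.256] pointing down, gripper open.
Joint ranges: [-2.85, 2.85], [-0.5, 2.14], [-1.23, 1.37], [0.21, 2.46], [-1.02, 4.16], [0.16, 2.05], [-2.73, 2.73]. Speed limits (rad/s): [1.89, 1.89, 2.39, 2.39, 3.01, 3.01, 3.01].

## Interface

Orientations are given as a 3x3 rotation matrix whose columns are the frame's x, y, z axes.
In Python, from bench import sensors, grab_frame, robot gives the robot as it stands.
- The arm moves only by the shell command python3 -m jog 'ROWS' [OPENING] [FORCE]. ROWS is JSON, a list of rows, each an object with "linear": the shift along the tool's x, y, z in units of 50 mm (1.0 is 50 mm), a list of three; "turn": the turn about the tool's z in units of 8 degrees (1.0 is 8 degrees). A call has 1 to 8 rows; each row shifts and turns the commanded pose from where the row before left it, along the tool's axes as they then stand; what a row does not reach is not made up. A row lasts 1/8 s, in which the tool goes at most 62.5 mm and 10.7 degrees, less where a joint would pass 70% of its speed; a pose out of reach is approached as far as the arm can. A call is refused whole if a number of a shift passes 1 or a number of a turn 1, either way. A call with a gripper value outside its range is refused whole. OPENING is the opening, from 0 (shut) to 1 (fully open), set as the call begins (- or left out, the last holds). The fingers move at their own pace and stop on an object; FORCE is the grip in N (left out, the last holds). Time passes only in rows, so rows that do not move let the fingers close. It gives the time, the measured TCP pose, the force, the opening and the grip force at its end, in the units of the state.
- sensors.state(): the state, without advancing time (a new reading comes with each control period).
- grab_frame(name): name is "side" or "top"; returns a dict with "img" (480x640x3 uint8, red, green, blue), "K" (3x3 intrinsics, pixels), "rvec" (rotation vector, rad) and "tvec" (3), from world to camera coordinates, as OpenCV has them. Camera axes: x right, y down, z forward; pixel columns grow to the right and rows downward; lengths in m; the calibration is good to about 2 mm. A picture is of the moment at which its call begins. There is no depth.
- robot.finish_job(): hands the job in; it is judged then, once.
The state is a dict: "time": time; "qpos": joint angles; "dq": joint speeds; "joint_efforts": joint torques, N m; "position": TCP position; "orientation": TCP orientation; "contact_force": force on the tool from outside, world axes, zero at the start; "wrist_torque": the same for the moment, N m; "opening": finger opening in m; "finger_force": force on a finger pad.
Only numpy, scipy, OpenCV 4.12 (cv2) and the standard library are available. Lean on these libraries where they do the work, as an engineer would, in place of code of your own. Each camera call takes 0.05 s, during which the arm holds its last target. There are 200 camera calls.

## Working session

There is one attempt and no reset: what is moved stays moved. The work goes in short steps, Python scripts to look and compute and a shell command to move; the robot and the scene stay as the last step left them, time stands still between calls to the robot, and variables do not carry over. Pictures are saved under pics/ and viewed, at most 14 in all, crops included, and the job is handed in when it is done.

```bash
ls; mkdir -p pics; python3 - <<'E'
from bench import sensors, grab_frame, robot
import cv2,numpy as np
print(sensors.state(), robot.tip_reach)
for n in("top","side"):
    f=grab_frame(n); cv2.imwrite(f"pics/{n}0.png",f["img"][:,:,::-1]); R=cv2.Rodrigues(f["rvec"])[0]
    print(n,f["K"].tolist(),(-R.T@np.ravel(f["tvec"])).tolist(),R.tolist())
E
```

```text
pics
{'time': 0.0, 'qpos': array([ 1.18951599,  0.4267318 ,  0.07382956,  1.60663733, -0.03410604,
        1.11077865, -0.06715317]), 'dq': array([ 0.00075767, -0.00016446,  0.00192919,  0.00060758, -0.00027748,
       -0.00033432,  0.00172894]), 'joint_efforts': array([ 1.60510881e-03, -9.49827361e+01,  3.76171544e+00, -4.63518977e+01,
        1.92270416e-02,  1.00838408e-02, -5.47366824e-05]), 'position': array([ 0.15495334, -0.65657722,  0.25559669]), 'orientation': array([[ 9.73274814e-01,  2.29643189e-01, -3.77099927e-04],
       [ 2.29643484e-01, -9.73274027e-01,  1.24033713e-03],
       [-8.21865924e-05, -1.29378743e-03, -9.99999160e-01]]), 'contact_force': array([-0.3476691 ,  0.72014389, -0.16277152]), 'wrist_torque': array([ 0.01265804, -0.05098684, -0.01568807]), 'finger_force': 0.0, 'opening': 0.0852784866939001} 0.025
top [[556.8282862365292, 0.0, 321.57714815414755], [0.0, 556.8282862365292, 251.3133713888431], [0.0, 0.0, 1.0]] [0.41510485609812847, -0.022523944843294494, 1.2203804629323978] [[0.012337225849905598, -0.999919897517778, 0.0028269075620850626], [-0.9963165613744372, -0.012532594807242003, -0.08483067604595851], [0.08485930938527181, -0.0017699196122007987, -0.9963913713974148]]
side [[565.8708937061268, 0.0, 322.57342343368896], [0.0, 565.8708937061268, 232.73989732668565], [0.0, 0.0, 1.0]] [0.5000675064360658, 0.8629404205891458, 0.6285651449974896] [[-0.999238724663327, -0.036883065590748054, 0.012712616010736283], [-0.030290543877798976, 0.5281372914516899, -0.8486185741130468], [0.024585647943362945, -0.8483576137754067, -0.5288524416739542]]
```

View pics/top0.png

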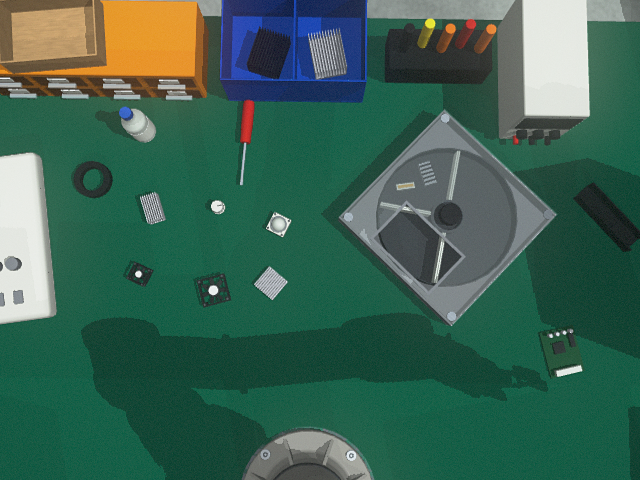

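View pics/side0.png

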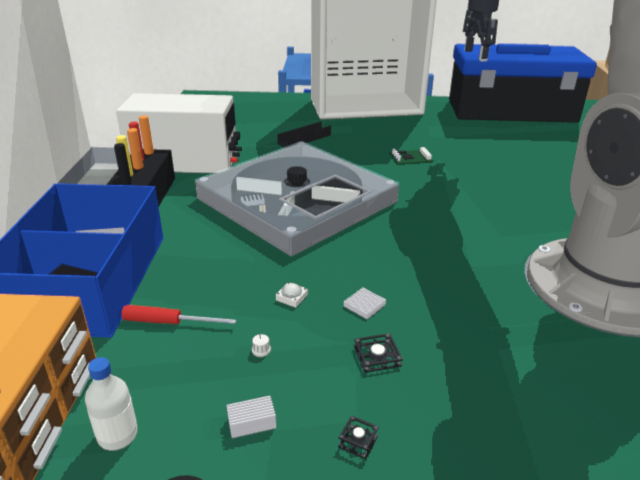

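The top view shows the tall heat sink at about (152,208), small fan (139,273), dial knob (218,207), trackball (278,224) and carousel axis (448,214). The empty quarter bin is already almost under the opening at (420,245). The side view shows the same parts at (251,416), (358,436), (261,345) and (292,294).

```bash
cat > h.py <<'E'
from bench import sensors, grab_frame, robot
import cv2,numpy as np
def cast(f,uv,z):
    R=cv2.Rodrigues(np.float64(f["rvec"]))[0]; t=np.ravel(f["tvec"]); c=-R.T@t
    p=cv2.undistortPoints(np.float64(uv).reshape(-1,1,2),f["K"],None).reshape(-1,2)
    d=np.c_[p,np.ones(len(p))]@R
    return (c+d*((z-c[2])/d[:,2:]))[:,:2]
def blobs(f,box,thr=90,lo=15,hi=4000):
    x0,y0,x1,y1=box; im=f["img"][y0:y1,x0:x1].astype(int)
    m=((im[:,:,1]-np.maximum(im[:,:,0],im[:,:,2]))<thr).astype(np.uint8)*255
    m=cv2.morphologyEx(m,cv2.MORPH_CLOSE,np.ones((3,3)))
    cs=cv2.findContours(m,cv2.RETR_EXTERNAL,cv2.CHAIN_APPROX_NONE)[0]
    return [c.reshape(-1,2)+[x0,y0] for c in cs if lo<cv2.contourArea(c)<hi]
def go(x,y,z=None,yaw=None):
    """yaw: world angle of tool y axis (mod pi); prints the tool-frame move, in row units"""
    s=sensors.state(); R=s["orientation"]; p=s["position"]
    d=R.T@(np.array([x,y,p[2] if z is None else z])-p)
    a=np.arctan2(R[1,1],R[0,1]); out="lin %s"%np.round(d/.05,3)
    if yaw is not None:
        w=(a-yaw+np.pi/2)%np.pi-np.pi/2; out+=" turn %.2f (q7 %.2f)"%(np.degrees(w)/8,s["qpos"][6])
    print(out)
def st():
    s=sensors.state(); print("t",round(s["time"],2),"p",s["position"].round(4),"yaw",round(float(np.arctan2(s["orientation"][1,1],s["orientation"][0,1])),3),"q",s["qpos"].round(2),"F",s["contact_force"].round(1),"open",round(s["opening"],4),"ff",round(s["finger_force"],1))
E
python3 - <<'E'
from h import *
T=grab_frame("top");S=grab_frame("side")
i=T["img"]; print(i[240,100],i[208,152],i[273,139],i[273,147],i[224,278], i[360,120])
for name,(x,y),h in(("sink",(152,208),.026),("fan",(139,273),.02),("ball",(278,224),.014),("dial",(218,207),.022)):
    for c in blobs(T,(x-22,y-22,x+22,y+22),18):
        r=cv2.minAreaRect(c.astype(np.float32)); b=cast(T,cv2.boxPoints(r),h)
        print(name,"top",np.round(r[0],1),"pos",b.mean(0).round(4),"sides",np.linalg.norm(np.diff(b[:3],axis=0),axis=1).round(4),"dirs",np.round([np.arctan2(*(b[k+1]-b[k])[::-1]) for k in(0,1)],3))
for name,(x,y),h in(("sink",(251,416),.013),("fan",(358,436),.01),("ball",(292,294),.012),("dial",(261,345),.011)):
    for c in blobs(S,(x-32,y-26,x+32,y+26),18):
        x0,y0,w,hh=cv2.boundingRect(c); print(name,"side",(x0,y0,w,hh),cast(S,[[x0+w/2,y0+hh/2]],h).round(4))
# housing: screw circles at corners and knob
print("corners",cast(T,[[446,118],[349,216],[451,317],[549,214]],.048).round(4),"knob",cast(T,[[448,214]],.076).round(4))
o=np.hstack([cv2.resize(i[190:310,100:320],None,fx=1.8,fy=1.8),cv2.resize(i[100:330,335:560],(400,int(230*400/225)))[:216]]) if 0 else None
cv2.imwrite("pics/car0.png",cv2.resize(i[105:330,335:560],(600,600),interpolation=cv2.INTER_CUBIC)[:,:,::-1])
E
```

```text
[33 95 73] [225 231 236] [234 237 238] [39 45 46] [223 232 226] [23 70 51]
sink top [150.1 207.5] pos [0.6074 0.3479] sides [0.05  0.072] dirs [-1.26  -2.819]
fan top [137.2 273.1] pos [0.4653 0.372 ] sides [0.042  0.0556] dirs [-0.426 -2.018]
ball top [276.2 223.6] pos [0.5774 0.0751] sides [0.0451 0.053 ] dirs [-0.441 -2.024]
dial top [214.5 206.7] pos [0.6115 0.2093] sides [0.031  0.0428] dirs [-0.079 -1.67 ]
sink side (221, 395, 56, 47) [[0.6101 0.353 ]]
fan side (338, 415, 41, 47) [[0.4632 0.376 ]]
ball side (276, 282, 32, 28) [[0.5743 0.0855]]
dial side (249, 334, 22, 28) [[0.6133 0.2159]]
dial side (229, 319, 8, 5) [[0.6656 0.1564]]
corners [[ 0.8071 -0.2896]
 [ 0.591  -0.0819]
 [ 0.3804 -0.2972]
 [ 0.6007 -0.5075]] knob [[ 0.5936 -0.286 ]]
```

View pics/car0.png

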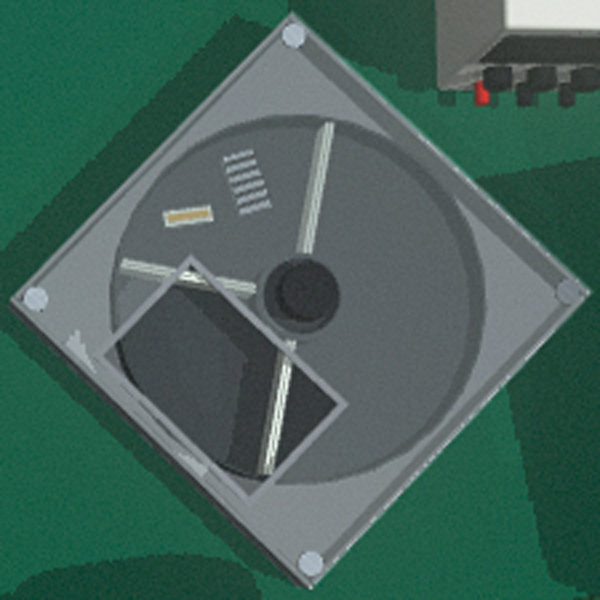

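The crop shows the opening with corners at about (190,260), (345,405), (250,495) and (107,355). The three wall ends are at (330,125), (122,264) and (267,470), so the carousel stands about -0.2 rad off zero. The part masks pick up shadows, so I'll refine them.

```bash
cat >> h.py <<'E'
def parts(f,box,h,kind,lo=25,hi=3000):
    x0,y0,x1,y1=box; hsv=cv2.cvtColor(np.ascontiguousarray(f["img"][y0:y1,x0:x1]),cv2.COLOR_RGB2HSV).astype(int)
    m=(hsv[:,:,1]<90)&((hsv[:,:,2]>95) if kind=="light" else True)
    m=cv2.morphologyEx(m.astype(np.uint8)*255,cv2.MORPH_CLOSE,np.ones((3,3)))
    for c in cv2.findContours(m,cv2.RETR_EXTERNAL,cv2.CHAIN_APPROX_NONE)[0]:
        if not lo<cv2.contourArea(c)<hi: continue
        c=c.reshape(-1,2)+[x0,y0]; w=cast(f,c,h).astype(np.float32)
        r=cv2.minAreaRect(w); b=cv2.boxPoints(r)
        print(" pos",np.round(r[0],4),"sides",np.linalg.norm(np.diff(b[:3],axis=0),axis=1).round(4),"dirs",np.round([np.arctan2(*(b[k+1]-b[k])[::-1]) for k in(0,1)],3))
E
python3 - <<'E'
from h import *
T=grab_frame("top");S=grab_frame("side")
for name,(x,y),h,k in(("sink",(152,208),.022,"light"),("fan",(139,273),.016,"any"),("ball",(278,224),.014,"light"),("dial",(218,207),.02,"light")):
    print(name,"top"); parts(T,(x-22,y-22,x+22,y+22),h,k)
for name,(x,y),h,k in(("sink",(251,416),.013,"light"),("fan",(358,436),.01,"any"),("ball",(292,294),.012,"light"),("dial",(261,345),.011,"light")):
    print(name,"side"); parts(S,(x-32,y-26,x+32,y+26),h,k)
# knob: dark blob
g=cv2.cvtColor(T["img"],cv2.COLOR_RGB2GRAY)[195:235,428:470]; m=(g<48).astype(np.uint8)
for c in cv2.findContours(m,cv2.RETR_EXTERNAL,cv2.CHAIN_APPROX_NONE)[0]:
    if cv2.contourArea(c)>100:
        e=cv2.minEnclosingCircle(c); print("knob",e, cast(T,[np.add(e[0],(428,195))],.076))
z=lambda pts,h:cast(T,[[x/2.667+335-.3,y/2.667+105-.3] for x,y in pts],h)
c=z([[293,36],[36,298],[311,563],[569,292]],.048);print("corners",c,c.mean(0))
o=z([[190,260],[345,405],[250,495],[107,355]],.05);print("opening",o,o.mean(0))
w=z([[305,250],[330,125],[255,289],[122,264],[290,345],[267,470]],.04)
print("wall angles",[np.degrees(np.arctan2(*(w[k+1]-w[k])[::-1])) for k in(0,2,4)])
E
```

```text
sink top
 pos [0.6075 0.3444] sides [0.0406 0.0673] dirs [-1.25  0.32]
fan top
 pos [0.4635 0.3687] sides [0.0409 0.044 ] dirs [-0.427  1.144]
ball top
 pos [0.5766 0.0702] sides [0.0422 0.0432] dirs [-0.452  1.119]
dial top
 pos [0.6124 0.2031] sides [0.0283 0.0288] dirs [-1.544  0.027]
sink side
 pos [0.6075 0.348 ] sides [0.0591 0.0639] dirs [-1.252  0.319]
fan side
 pos [0.464  0.3721] sides [0.0447 0.054 ] dirs [-0.443  1.128]
ball side
 pos [0.5752 0.0794] sides [0.0507 0.0595] dirs [-0.461  1.11 ]
dial side
 pos [0.6132 0.2096] sides [0.0521 0.0294] dirs [-1.455  0.116]
corners [[ 0.80662014 -0.28647414]
 [ 0.59003049 -0.08024681]
 [ 0.38287019 -0.29789685]
 [ 0.60028519 -0.50543675]] [ 0.5949515  -0.29251364]
opening [[ 0.62186749 -0.20268481]
 [ 0.50746482 -0.3252571 ]
 [ 0.43551034 -0.24980612]
 [ 0.54485464 -0.13681871]] [ 0.52742432 -0.22864169]
wall angles [np.float64(-11.547886773923935), np.float64(79.95921693713389), np.float64(169.312646754735)]
```

```bash
python3 -c "
from h import *
go(.577,.070,None,1.119)"
```

```text
lin [ 1.1553e+01 -1.2210e+01  5.0000e-03] turn 4.90 (q7 -0.07)
```

```bash
R='{"linear":[0.722,-0.763,0],"turn":0.306}'; python3 -m jog '[{"linear":[0.722,-0.763,0],"turn":0},{"linear":[0.722,-0.763,0],"turn":0},{"linear":[0.722,-0.763,0],"turn":0},{"linear":[0.722,-0.763,0],"turn":0},{"linear":[0.722,-0.763,0],"turn":0},{"linear":[0.722,-0.763,0],"turn":0},{"linear":[0.722,-0.763,0],"turn":0},{"linear":[0.722,-0.763,0],"turn":0}]' 1 40
python3 -m jog '[{"linear":[0.722,-0.763,0],"turn":0},{"linear":[0.722,-0.763,0],"turn":0},{"linear":[0.722,-0.763,0],"turn":0},{"linear":[0.722,-0.763,0],"turn":0},{"linear":[0.722,-0.763,0],"turn":0},{"linear":[0.722,-0.763,0],"turn":0},{"linear":[0.722,-0.763,0],"turn":0},{"linear":[0.722,-0.763,0],"turn":0}]'
python3 -m jog '[{"linear":[0,0,0.6],"turn":0.98},{"linear":[0,0,0.6],"turn":0.98},{"linear":[0,0,0.6],"turn":0.98},{"linear":[0,0,0.4],"turn":0.98},{"linear":[0,0,0],"turn":0.98},{"linear":[0,0,0],"turn":0}]'
python3 -c "
from h import *
st();go(.577,.070,.026,1.119)"
```

```text
time: 1.3
position: [0.3667, -0.292, 0.2566]
orientation: [[0.973, 0.23, 0.0], [0.23, -0.973, -0.0], [0.0, 0.001, -1.0]]
contact_force: [0.6, -0.1, 0.5]
opening: 0.0855
finger_force: 0.0
time: 2.3
position: [0.5778, 0.0712, 0.2564]
orientation: [[0.973, 0.229, 0.0], [0.229, -0.973, -0.0], [0.0, 0.0, -1.0]]
contact_force: [0.5, -1.5, -0.5]
opening: 0.0858
finger_force: 0.0
time: 3.05
position: [0.577, 0.0699, 0.1462]
orientation: [[0.9, -0.436, -0.0], [-0.436, -0.9, -0.0], [-0.0, 0.0, -1.0]]
contact_force: [0.3, -1.2, -0.4]
opening: 0.0851
finger_force: 0.0
t 3.05 p [0.577  0.0699 0.1462] yaw -2.022 q [ 0.01  0.41 -0.3   1.9   0.16  0.85 -2.4 ] F [ 0.3 -1.2 -0.4] open 0.0851 ff 0.0
lin [ 1.000e-03 -2.000e-03  2.404e+00] turn 0.00 (q7 -2.40)
```

```bash
python3 -m jog '[{"linear":[0,0,0.7],"turn":0},{"linear":[0,0,0.7],"turn":0},{"linear":[0,0,0.6],"turn":0},{"linear":[0,0,0.38],"turn":0},{"linear":[0,0,0],"turn":0}]' 1 40
python3 -m jog '[{"linear":[0,0,0],"turn":0},{"linear":[0,0,0],"turn":0},{"linear":[0,0,0],"turn":0},{"linear":[0,0,0],"turn":0},{"linear":[0,0,0],"turn":0}]' 0 40
```

```text
time: 3.68
position: [0.5765, 0.0698, 0.0266]
orientation: [[0.9, -0.436, -0.002], [-0.436, -0.9, -0.0], [-0.001, 0.001, -1.0]]
contact_force: [-0.8, -0.1, 0.1]
opening: 0.0851
finger_force: 0.0
time: 4.3
position: [0.5776, 0.0699, 0.0285]
orientation: [[0.899, -0.437, 0.002], [-0.437, -0.899, 0.0], [0.001, -0.001, -1.0]]
contact_force: [-2.6, 0.4, 10.2]
opening: 0.041
finger_force: 39.6
```

```bash
python3 -m jog '[{"linear":[0,0,-0.5],"turn":0},{"linear":[0,0,-0.8],"turn":0},{"linear":[0,0,-0.9],"turn":0},{"linear":[0,0,-0.6],"turn":0}]'
python3 -c "
from h import *
st();go(.5468,-.2048,None,.812)"
```

```text
time: 4.8
position: [0.5775, 0.0699, 0.17]
orientation: [[0.899, -0.437, 0.002], [-0.437, -0.899, 0.0], [0.002, -0.001, -1.0]]
contact_force: [0.3, -0.6, -1.0]
opening: 0.0407
finger_force: 41.7
t 4.8 p [0.5775 0.0699 0.17  ] yaw -2.023 q [ 0.02  0.39 -0.31  1.89  0.15  0.89 -2.39] F [ 0.3 -0.6 -1. ] open 0.0407 ff 41.7
lin [ 1.849e+00  5.209e+00 -3.000e-03] turn 2.19 (q7 -2.39)
```

```bash
python3 -m jog '[{"linear":[0.264,0.744,0],"turn":0},{"linear":[0.264,0.744,0],"turn":0},{"linear":[0.264,0.744,0],"turn":0},{"linear":[0.264,0.744,0],"turn":0},{"linear":[0.264,0.744,0],"turn":0},{"linear":[0.264,0.744,0],"turn":0},{"linear":[0.264,0.744,0],"turn":0}]'
python3 -m jog '[{"linear":[0,0,0.4],"turn":0.73},{"linear":[0,0,0.4],"turn":0.73},{"linear":[0,0,0],"turn":0.73},{"linear":[0,0,0],"turn":0}]'
python3 -c "
from h import *
st();go(.5468,-.2048,.0395,.812)
f=grab_frame('side');g=grab_frame('top')
cv2.imwrite('pics/a1.png',np.hstack([f['img'][80:330,150:450],g['img'][100:350,300:600]])[:,:,::-1])"
```

```text
time: 5.68
position: [0.546, -0.2061, 0.1679]
orientation: [[0.899, -0.437, 0.001], [-0.437, -0.899, -0.0], [0.001, -0.0, -1.0]]
contact_force: [0.9, -0.1, 0.2]
opening: 0.0406
finger_force: 41.7
time: 6.18
position: [0.5463, -0.2047, 0.1276]
orientation: [[0.727, -0.687, 0.0], [-0.687, -0.727, -0.0], [0.0, -0.0, -1.0]]
contact_force: [-0.3, 0.6, 0.3]
opening: 0.0409
finger_force: 41.7
t 6.17 p [ 0.5463 -0.2047  0.1276] yaw -2.328 q [ 0.37  0.43 -0.15  1.92  0.09  0.8  -2.16] F [-0.3  0.6  0.3] open 0.0409 ff 41.7
lin [ 0.008 -0.004  1.762] turn 0.01 (q7 -2.16)
```

View pics/a1.png

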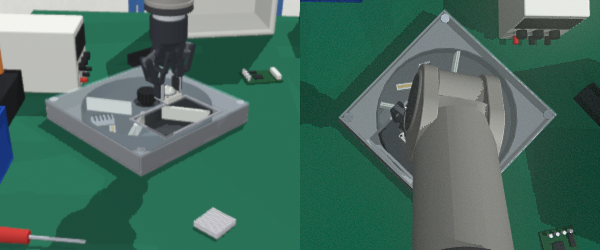

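The gripper holds the trackball at about (170,95) in the side half, above the opening and clear of the knob. I'll lower it now.

```bash
python3 -m jog '[{"linear":[0,0,0.4],"turn":0},{"linear":[0,0,0.4],"turn":0},{"linear":[0,0,0.4],"turn":0},{"linear":[0,0,0.35],"turn":0},{"linear":[0,0,0.2],"turn":0},{"linear":[0,0,0],"turn":0}]'
python3 -m jog '[{"linear":[0,0,0],"turn":0},{"linear":[0,0,0],"turn":0},{"linear":[0,0,0],"turn":0}]' 0.6 40
python3 -m jog '[{"linear":[0,0,-0.3],"turn":0},{"linear":[0,0,-0.8],"turn":0},{"linear":[0,0,-0.9],"turn":0},{"linear":[0,0,-0.9],"turn":0}]' 0.6
python3 -c "
from h import *
st();go(.6124,.2031,None,.812)"
```

```text
time: 7.02
position: [0.5464, -0.2047, 0.0396]
orientation: [[0.726, -0.687, -0.0], [-0.687, -0.726, 0.0], [-0.0, -0.0, -1.0]]
contact_force: [-1.0, 0.0, -0.1]
opening: 0.0404
finger_force: 41.7
time: 7.4
position: [0.5464, -0.2048, 0.0401]
orientation: [[0.726, -0.688, 0.0], [-0.688, -0.726, -0.0], [0.0, -0.0, -1.0]]
contact_force: [0.4, -0.3, -0.3]
opening: 0.0515
finger_force: 0.0
time: 7.9
position: [0.5462, -0.2047, 0.1874]
orientation: [[0.726, -0.688, 0.001], [-0.688, -0.726, -0.0], [0.001, -0.0, -1.0]]
contact_force: [-0.3, -1.0, 1.3]
opening: 0.0513
finger_force: 0.0
t 7.9 p [ 0.5462 -0.2047  0.1874] yaw -2.329 q [ 0.38  0.36 -0.16  1.87  0.07  0.92 -2.14] F [-0.3 -1.   1.3] open 0.0513 ff 0.0
lin [-4.646 -6.834 -0.   ] turn 0.00 (q7 -2.14)
```

```bash
python3 -m jog '[{"linear":[0,0,0],"turn":-1},{"linear":[0,0,0],"turn":-1},{"linear":[0,0,0],"turn":-1},{"linear":[0,0,0],"turn":-1},{"linear":[0,0,0],"turn":-1},{"linear":[0,0,0],"turn":-1},{"linear":[0,0,0],"turn":-1},{"linear":[0,0,0],"turn":-1}]' 0.6
python3 -m jog '[{"linear":[0,0,0],"turn":-1},{"linear":[0,0,0],"turn":-1},{"linear":[0,0,0],"turn":-1},{"linear":[0,0,0],"turn":-0.25},{"linear":[0,0,0],"turn":0}]' 0.6
python3 -c "
from h import *
st();go(.6124,.2031,None,-.759)"
```

```text
time: 8.9
position: [0.5463, -0.2049, 0.186]
orientation: [[0.935, 0.355, 0.001], [0.355, -0.935, -0.001], [0.0, 0.001, -1.0]]
contact_force: [0.1, 0.1, 0.4]
opening: 0.0508
finger_force: 0.0
time: 9.52
position: [0.5462, -0.2049, 0.1854]
orientation: [[0.689, 0.724, 0.0], [0.724, -0.689, -0.0], [0.0, 0.0, -1.0]]
contact_force: [0.4, 0.4, 0.6]
opening: 0.0509
finger_force: 0.0
t 9.53 p [ 0.5462 -0.2049  0.1854] yaw -0.761 q [ 0.63  0.39 -0.47  1.86  0.22  0.94 -0.7 ] F [0.4 0.4 0.6] open 0.0509 ff 0.0
lin [ 6.823e+00 -4.668e+00 -2.000e-03] turn -0.01 (q7 -0.70)
```

```bash
python3 -m jog '[{"linear":[0.682,-0.467,0],"turn":0},{"linear":[0.682,-0.467,0],"turn":0},{"linear":[0.682,-0.467,0],"turn":0},{"linear":[0.682,-0.467,0],"turn":0},{"linear":[0.682,-0.467,0],"turn":0},{"linear":[0.682,-0.467,0],"turn":0},{"linear":[0.682,-0.467,0],"turn":0},{"linear":[0.682,-0.467,0],"turn":0}]' 0.8
python3 -m jog '[{"linear":[0.682,-0.467,0],"turn":0},{"linear":[0.682,-0.467,0],"turn":0},{"linear":[0,0,0.7],"turn":0},{"linear":[0,0,0.7],"turn":0},{"linear":[0,0,0],"turn":0}]'
python3 -c "
from h import *
st();go(.6124,.2031,.036,-.759)"
```

```text
time: 10.52
position: [0.5984, 0.1231, 0.1851]
orientation: [[0.69, 0.724, 0.0], [0.724, -0.69, -0.0], [0.0, 0.0, -1.0]]
contact_force: [1.8, -0.5, -0.4]
opening: 0.0682
finger_force: 0.0
time: 11.15
position: [0.6098, 0.2029, 0.1128]
orientation: [[0.689, 0.725, -0.004], [0.725, -0.689, -0.002], [-0.004, -0.002, -1.0]]
contact_force: [-0.3, -0.7, 1.0]
opening: 0.0683
finger_force: 0.0
t 11.15 p [0.6098 0.2029 0.1128] yaw -0.76 q [-0.03  0.58 -0.53  1.77  0.36  0.9  -1.48] F [-0.3 -0.7  1. ] open 0.0683 ff 0.0
lin [0.045 0.038 1.536] turn -0.01 (q7 -1.48)
```

```bash
python3 -m jog '[{"linear":[0.045,0.038,0.5],"turn":0},{"linear":[0,0,0.5],"turn":0},{"linear":[0,0,0.35],"turn":0},{"linear":[0,0,0.17],"turn":0},{"linear":[0,0,0],"turn":0}]'
python3 -m jog '[{"linear":[0,0,0],"turn":0},{"linear":[0,0,0],"turn":0},{"linear":[0,0,0],"turn":0},{"linear":[0,0,0],"turn":0},{"linear":[0,0,0],"turn":0}]' 0 40
python3 -m jog '[{"linear":[0,0,-0.5],"turn":0},{"linear":[0,0,-0.8],"turn":0},{"linear":[0,0,-0.9],"turn":0},{"linear":[0,0,-0.6],"turn":0},{"linear":[0,0,0],"turn":0}]'
python3 -c "
from h import *
st();go(.511,-.2426,None,-.759)
f=grab_frame('top');cv2.imwrite('pics/a2.png',f['img'][100:340,200:600,::-1])"
```

```text
time: 11.78
position: [0.6142, 0.2038, 0.0388]
orientation: [[0.688, 0.726, -0.0], [0.726, -0.688, 0.0], [-0.0, -0.0, -1.0]]
contact_force: [0.1, -0.1, 0.4]
opening: 0.0683
finger_force: 0.0
time: 12.4
position: [0.6145, 0.2038, 0.0397]
orientation: [[0.688, 0.726, 0.001], [0.726, -0.688, 0.0], [0.001, 0.001, -1.0]]
contact_force: [-1.5, -1.7, 6.4]
opening: 0.0233
finger_force: 39.0
time: 13.02
position: [0.6153, 0.2042, 0.1817]
orientation: [[0.688, 0.726, 0.004], [0.726, -0.688, 0.001], [0.004, 0.002, -1.0]]
contact_force: [0.7, -0.3, -0.0]
opening: 0.0231
finger_force: 39.3
t 13.03 p [0.6153 0.2042 0.1817] yaw -0.758 q [-0.01  0.51 -0.56  1.71  0.31  1.01 -1.43] F [ 0.7 -0.3 -0. ] open 0.0231 ff 39.3
lin [-7.921  4.632 -0.02 ] turn 0.00 (q7 -1.43)
```

View pics/a2.png

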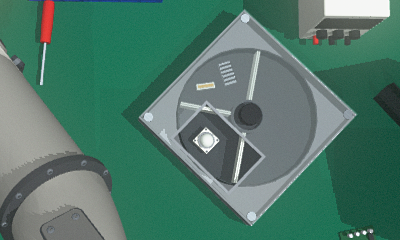

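The trackball sits upright in the bin at about (206,141) in the crop, next to the radial wall and not touching it.

```bash
python3 -m jog '[{"linear":[-0.792,0.463,0],"turn":0},{"linear":[-0.792,0.463,0],"turn":0},{"linear":[-0.792,0.463,0],"turn":0},{"linear":[-0.792,0.463,0],"turn":0},{"linear":[-0.792,0.463,0],"turn":0},{"linear":[-0.792,0.463,0],"turn":0},{"linear":[-0.792,0.463,0],"turn":0},{"linear":[-0.792,0.463,0],"turn":0}]'
python3 -m jog '[{"linear":[-0.792,0.463,0],"turn":0},{"linear":[-0.792,0.463,0],"turn":0},{"linear":[0,0,0.5],"turn":0},{"linear":[0,0,0.4],"turn":0},{"linear":[0,0,0],"turn":0}]'
python3 -c "
from h import *
st();go(.511,-.2426,.0505,-.759)"
```

```text
time: 14.08
position: [0.5297, -0.155, 0.1778]
orientation: [[0.688, 0.726, -0.001], [0.726, -0.688, 0.0], [-0.001, -0.001, -1.0]]
contact_force: [0.4, 0.6, -0.2]
opening: 0.0229
finger_force: 39.3
time: 14.7
position: [0.5086, -0.2425, 0.1318]
orientation: [[0.688, 0.726, -0.003], [0.726, -0.688, 0.002], [-0.001, -0.004, -1.0]]
contact_force: [-0.2, 0.6, 0.2]
opening: 0.0226
finger_force: 39.3
t 14.7 p [ 0.5086 -0.2425  0.1318] yaw -0.758 q [ 0.69  0.43 -0.45  1.94  0.25  0.83 -0.65] F [-0.2  0.6  0.2] open 0.0226 ff 39.3
lin [0.034 0.042 1.626] turn 0.01 (q7 -0.65)
```

```bash
python3 -m jog '[{"linear":[0.034,0.042,0.4],"turn":0},{"linear":[0,0,0.4],"turn":0},{"linear":[0,0,0.4],"turn":0},{"linear":[0,0,0.3],"turn":0},{"linear":[0,0,0.12],"turn":0},{"linear":[0,0,0],"turn":0}]'
python3 -m jog '[{"linear":[0,0,0],"turn":0},{"linear":[0,0,0],"turn":0},{"linear":[0,0,0],"turn":0}]' 0.5 40
python3 -m jog '[{"linear":[0,0,-0.3],"turn":0},{"linear":[0,0,-0.8],"turn":0},{"linear":[0,0,-0.9],"turn":0},{"linear":[0,0,-0.6],"turn":0}]'
python3 -c "
from h import *
st();go(.595,-.292,None,None)"
```

```text
time: 15.45
position: [0.5126, -0.2431, 0.0526]
orientation: [[0.688, 0.726, -0.0], [0.726, -0.688, 0.0], [-0.0, -0.0, -1.0]]
contact_force: [0.6, -0.3, 1.7]
opening: 0.0231
finger_force: 39.3
time: 15.82
position: [0.5128, -0.2433, 0.0532]
orientation: [[0.688, 0.726, 0.001], [0.726, -0.688, -0.0], [0.0, 0.001, -1.0]]
contact_force: [0.1, -0.3, -0.7]
opening: 0.0427
finger_force: 0.0
time: 16.32
position: [0.5131, -0.2433, 0.1861]
orientation: [[0.688, 0.726, 0.002], [0.726, -0.688, -0.001], [0.001, 0.002, -1.0]]
contact_force: [-0.2, -0.3, -0.6]
opening: 0.0428
finger_force: 0.0
t 16.32 p [ 0.5131 -0.2433  0.1861] yaw -0.758 q [ 0.72  0.37 -0.48  1.9   0.21  0.93 -0.61] F [-0.2 -0.3 -0.6] open 0.0428 ff 0.0
lin [0.418 1.859 0.005]
```

```bash
python3 -m jog '[{"linear":[0.14,0.62,0],"turn":0},{"linear":[0.14,0.62,0],"turn":0},{"linear":[0.14,0.62,0],"turn":0},{"linear":[0,0,0],"turn":-1},{"linear":[0,0,0],"turn":-1},{"linear":[0,0,0],"turn":-1},{"linear":[0,0,0],"turn":-1},{"linear":[0,0,0],"turn":-1}]' 1
python3 -m jog '[{"linear":[0,0,0],"turn":-1},{"linear":[0,0,0],"turn":-1},{"linear":[0,0,0],"turn":-1},{"linear":[0,0,0.3],"turn":0},{"linear":[0,0,0],"turn":0}]'
python3 -c "
from h import *
st();go(.595,-.292,.083)
f=grab_frame('side');cv2.imwrite('pics/a3.png',cv2.resize(f['img'][100:260,180:420,::-1],None,fx=2.5,fy=2.5))"
```

```text
time: 17.32
position: [0.5946, -0.2919, 0.1841]
orientation: [[0.055, 0.998, 0.001], [0.998, -0.055, -0.0], [-0.0, 0.001, -1.0]]
contact_force: [0.0, 0.2, 0.1]
opening: 0.0851
finger_force: 0.0
time: 17.95
position: [0.5937, -0.2918, 0.1666]
orientation: [[-0.348, 0.937, -0.002], [0.937, 0.348, 0.001], [0.001, -0.001, -1.0]]
contact_force: [-1.0, 0.6, 0.4]
opening: 0.0852
finger_force: 0.0
t 17.95 p [ 0.5937 -0.2918  0.1666] yaw 0.356 q [ 0.85  0.58 -0.68  1.68  0.41  1.03  0.39] F [-1.   0.6  0.4] open 0.0852 ff 0.0
lin [-0.015  0.025  1.672]
```

View pics/a3.png

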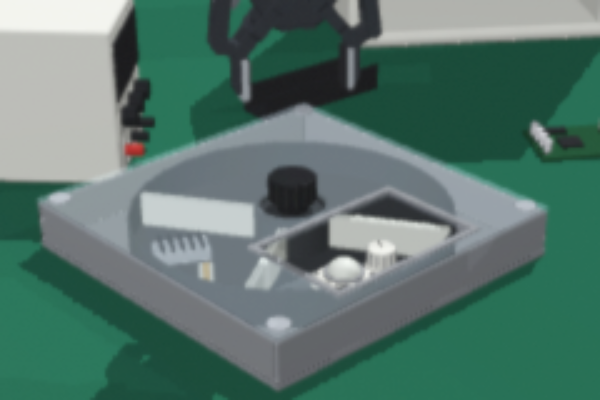

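Trackball (345,268) and dial (382,255) both stand upright on the bin floor, side by side. The gripper is open above the knob (292,180).

```bash
python3 -m jog '[{"linear":[0,0,0.6],"turn":0},{"linear":[0,0,0.6],"turn":0},{"linear":[0,0,0.4],"turn":0},{"linear":[0,0,0.07],"turn":0},{"linear":[0,0,0],"turn":0}]'
python3 -m jog '[{"linear":[0,0,0],"turn":0},{"linear":[0,0,0],"turn":0},{"linear":[0,0,0],"turn":0},{"linear":[0,0,0],"turn":0},{"linear":[0,0,0],"turn":0}]' 0 50
python3 -m jog '[{"linear":[0,0,0],"turn":0.5},{"linear":[0,0,0],"turn":1},{"linear":[0,0,0],"turn":1},{"linear":[0,0,0],"turn":0.5},{"linear":[0,0,0],"turn":0}]'
python3 -c "
from h import *
st()
f=grab_frame('side');print(cast(f,[[296.8,172]],.076))"
```

```text
time: 18.62
position: [0.5951, -0.2919, 0.085]
orientation: [[-0.351, 0.936, 0.001], [0.936, 0.351, -0.0], [-0.0, 0.001, -1.0]]
contact_force: [-0.4, -0.1, 0.7]
opening: 0.0854
finger_force: 0.0
time: 19.25
position: [0.5978, -0.291, 0.0864]
orientation: [[-0.352, 0.936, 0.006], [0.936, 0.352, 0.0], [-0.002, 0.006, -1.0]]
contact_force: [11.4, 3.8, 6.7]
opening: 0.0417
finger_force: 50.3
time: 19.88
position: [0.5977, -0.291, 0.0864]
orientation: [[0.06, 0.998, 0.006], [0.998, -0.06, -0.0], [0.0, 0.006, -1.0]]
contact_force: [9.5, 4.2, 7.9]
opening: 0.0419
finger_force: 50.5
t 19.88 p [ 0.5977 -0.291   0.0864] yaw -0.06 q [ 0.74  0.65 -0.54  1.73  0.41  0.87 -0.03] F [9.5 4.2 7.9] open 0.0419 ff 50.5
[[ 0.59252958 -0.27582696]]
```

```bash
python3 -m jog '[{"linear":[0,0,0],"turn":0.4},{"linear":[0,0,0],"turn":0.8},{"linear":[0,0,0],"turn":0.8},{"linear":[0,0,0],"turn":0.8},{"linear":[0,0,0],"turn":0.8},{"linear":[0,0,0],"turn":0.8},{"linear":[0,0,0],"turn":0.8},{"linear":[0,0,0],"turn":0.8}]'
python3 -m jog '[{"linear":[0,0,0],"turn":0.8},{"linear":[0,0,0],"turn":0.8},{"linear":[0,0,0],"turn":0.8},{"linear":[0,0,0],"turn":0.8},{"linear":[0,0,0],"turn":0.8},{"linear":[0,0,0],"turn":0.8},{"linear":[0,0,0],"turn":0.8},{"linear":[0,0,0],"turn":0.57}]'
python3 -m jog '[{"linear":[0,0,0],"turn":0.2},{"linear":[0,0,0],"turn":0}]'
python3 -m jog '[{"linear":[0,0,0],"turn":0},{"linear":[0,0,0],"turn":0},{"linear":[0,0,0],"turn":0}]' 1
python3 -m jog '[{"linear":[0,0,-0.4],"turn":0},{"linear":[0,0,-0.8],"turn":0},{"linear":[0,0,-0.8],"turn":0},{"linear":[0,0,-0.2],"turn":0}]'
python3 -c "
from h import *
st();go(.6075,.3444,None,-1.25)"
```

```text
time: 20.92
position: [0.5974, -0.2908, 0.0864]
orientation: [[0.783, 0.622, 0.006], [0.622, -0.783, -0.0], [0.004, 0.004, -1.0]]
contact_force: [5.7, 5.4, 9.5]
opening: 0.0418
finger_force: 50.6
time: 21.92
position: [0.5973, -0.2906, 0.0864]
orientation: [[0.982, -0.189, 0.005], [-0.189, -0.982, 0.0], [0.005, -0.001, -1.0]]
contact_force: [5.3, 7.2, 11.8]
opening: 0.0418
finger_force: 50.8
time: 22.18
position: [0.5974, -0.2906, 0.0864]
orientation: [[0.977, -0.214, 0.005], [-0.214, -0.977, 0.0], [0.005, -0.001, -1.0]]
contact_force: [5.5, 6.0, 12.3]
opening: 0.0418
finger_force: 50.9
time: 22.55
position: [0.5943, -0.2921, 0.0842]
orientation: [[0.977, -0.215, -0.0], [-0.215, -0.977, 0.0], [-0.0, 0.0, -1.0]]
contact_force: [-0.7, 0.9, -0.5]
opening: 0.085
finger_force: 0.0
time: 23.05
position: [0.5958, -0.2925, 0.1987]
orientation: [[0.977, -0.215, 0.005], [-0.215, -0.977, -0.002], [0.005, 0.001, -1.0]]
contact_force: [-0.0, 0.1, 0.5]
opening: 0.0855
finger_force: 0.0
t 23.05 p [ 0.5958 -0.2925  0.1987] yaw -1.788 q [ 0.46  0.46 -0.13  1.68  0.07  1.   -1.49] F [-0.   0.1  0.5] open 0.0855 ff 0.0
lin [ -2.51  -12.491  -0.024] turn -3.85 (q7 -1.49)
```

```bash
python3 -m jog '[{"linear":[-0.157,-0.785,0],"turn":0},{"linear":[-0.157,-0.785,0],"turn":0},{"linear":[-0.157,-0.785,0],"turn":0},{"linear":[-0.157,-0.785,0],"turn":0},{"linear":[-0.157,-0.785,0],"turn":0},{"linear":[-0.157,-0.785,0],"turn":0},{"linear":[-0.157,-0.785,0],"turn":0},{"linear":[-0.157,-0.785,0],"turn":0}]'
python3 -m jog '[{"linear":[-0.157,-0.785,0],"turn":0},{"linear":[-0.157,-0.785,0],"turn":0},{"linear":[-0.157,-0.785,0],"turn":0},{"linear":[-0.157,-0.785,0],"turn":0},{"linear":[-0.157,-0.785,0],"turn":0},{"linear":[-0.157,-0.785,0],"turn":0},{"linear":[-0.157,-0.785,0],"turn":0},{"linear":[-0.157,-0.785,0],"turn":0}]'
python3 -m jog '[{"linear":[0,0,0.5],"turn":-0.97},{"linear":[0,0,0.5],"turn":-0.96},{"linear":[0,0,0.5],"turn":-0.96},{"linear":[0,0,0],"turn":-0.96},{"linear":[0,0,0],"turn":0}]'
python3 -c "
from h import *
st();go(.6075,.3475,.033,-1.25)
T=grab_frame('top')
i=T['img'][105:330,335:560]
cv2.imwrite('pics/car1.png',cv2.resize(i,(600,600),interpolation=cv2.INTER_CUBIC)[:,:,::-1])"
```

```text
time: 24.05
position: [0.6005, 0.0294, 0.1948]
orientation: [[0.977, -0.215, 0.0], [-0.215, -0.977, -0.0], [0.0, 0.0, -1.0]]
contact_force: [0.4, -0.9, -0.2]
opening: 0.0854
finger_force: 0.0
time: 25.05
position: [0.6067, 0.3495, 0.1948]
orientation: [[0.977, -0.215, 0.0], [-0.215, -0.977, -0.0], [0.0, 0.0, -1.0]]
contact_force: [0.9, -0.8, -0.3]
opening: 0.0852
finger_force: 0.0
time: 25.68
position: [0.6068, 0.3481, 0.1194]
orientation: [[0.949, 0.315, -0.001], [0.315, -0.949, -0.0], [-0.001, -0.0, -1.0]]
contact_force: [-0.3, -0.4, 1.0]
opening: 0.0855
finger_force: 0.0
t 25.68 p [0.6068 0.3481 0.1194] yaw -1.251 q [-0.34  0.63 -0.39  1.63  0.28  0.94 -2.08] F [-0.3 -0.4  1. ] open 0.0855 ff 0.0
lin [0.01  0.016 1.728] turn -0.00 (q7 -2.08)
```

View pics/car1.png

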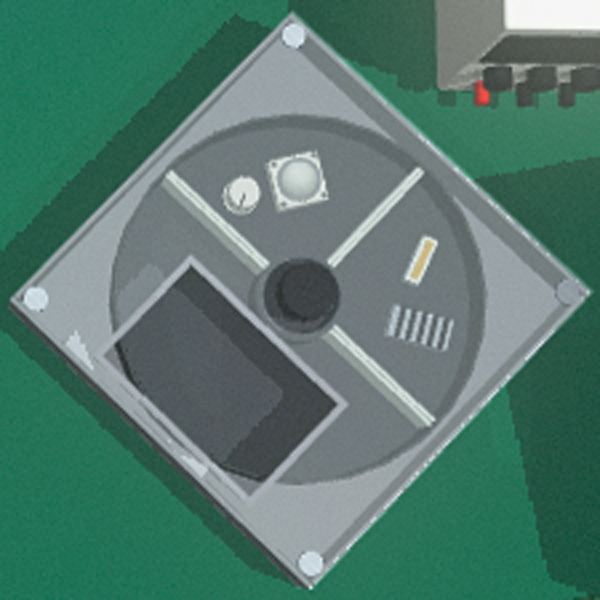

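The half-round bin is now under the opening, with its straight wall parallel to the opening's edge. The trackball (298,180) and dial (242,194) stayed upright side by side.

```bash
python3 -m jog '[{"linear":[0.01,0.016,0.6],"turn":0},{"linear":[0,0,0.6],"turn":0},{"linear":[0,0,0.35],"turn":0},{"linear":[0,0,0.16],"turn":0},{"linear":[0,0,0],"turn":0}]'
python3 -m jog '[{"linear":[0,0,0],"turn":0},{"linear":[0,0,0],"turn":0},{"linear":[0,0,0],"turn":0},{"linear":[0,0,0],"turn":0},{"linear":[0,0,0],"turn":0}]' 0 40
python3 -m jog '[{"linear":[0,0,-0.5],"turn":0},{"linear":[0,0,-0.8],"turn":0},{"linear":[0,0,-0.9],"turn":0},{"linear":[0,0,-0.8],"turn":0},{"linear":[0,0,0],"turn":0}]'
python3 -c "
from h import *
st();go(.5529,-.200,None,.812)"
```

```text
time: 26.35
position: [0.6076, 0.348, 0.0341]
orientation: [[0.949, 0.315, 0.0], [0.315, -0.949, 0.0], [0.0, -0.0, -1.0]]
contact_force: [0.6, 0.2, -0.0]
opening: 0.0851
finger_force: 0.0
time: 26.98
position: [0.6078, 0.348, 0.0346]
orientation: [[0.949, 0.316, 0.001], [0.316, -0.949, 0.0], [0.001, -0.0, -1.0]]
contact_force: [-0.9, -1.8, 6.7]
opening: 0.0331
finger_force: 40.7
time: 27.6
position: [0.6088, 0.3487, 0.1876]
orientation: [[0.949, 0.315, 0.005], [0.315, -0.949, 0.003], [0.005, -0.001, -1.0]]
contact_force: [0.1, 0.4, -1.4]
opening: 0.0334
finger_force: 39.9
t 27.6 p [0.6088 0.3487 0.1876] yaw -1.25 q [-0.32  0.56 -0.41  1.58  0.25  1.05 -2.05] F [ 0.1  0.4 -1.4] open 0.0334 ff 39.9
lin [-4.522 10.062 -0.037] turn 7.73 (q7 -2.05)
```

```bash
python3 -m jog '[{"linear":[-0.323,0.719,0],"turn":0},{"linear":[-0.323,0.719,0],"turn":0},{"linear":[-0.323,0.719,0],"turn":0},{"linear":[-0.323,0.719,0],"turn":0},{"linear":[-0.323,0.719,0],"turn":0},{"linear":[-0.323,0.719,0],"turn":0},{"linear":[-0.323,0.719,0],"turn":0}]'
python3 -m jog '[{"linear":[-0.323,0.719,0],"turn":0},{"linear":[-0.323,0.719,0],"turn":0},{"linear":[-0.323,0.719,0],"turn":0},{"linear":[-0.323,0.719,0],"turn":0},{"linear":[-0.323,0.719,0],"turn":0},{"linear":[-0.323,0.719,0],"turn":0},{"linear":[-0.323,0.719,0],"turn":0}]'
python3 -m jog '[{"linear":[0,0,0.4],"turn":0.966},{"linear":[0,0,0.4],"turn":0.966},{"linear":[0,0,0.2],"turn":0.966},{"linear":[0,0,0],"turn":0.966},{"linear":[0,0,0],"turn":0.966},{"linear":[0,0,0],"turn":0.966},{"linear":[0,0,0],"turn":0.966},{"linear":[0,0,0],"turn":0.966}]'
python3 -m jog '[{"linear":[0,0,0],"turn":0}]'
python3 -c "
from h import *
st();go(.5529,-.200,.0455,.812)"
```

```text
time: 28.48
position: [0.5791, 0.0719, 0.1831]
orientation: [[0.949, 0.316, -0.001], [0.316, -0.949, -0.0], [-0.001, -0.0, -1.0]]
contact_force: [0.7, -0.0, 0.3]
opening: 0.0331
finger_force: 39.9
time: 29.35
position: [0.5511, -0.2023, 0.1831]
orientation: [[0.949, 0.316, -0.001], [0.316, -0.949, 0.0], [-0.001, -0.001, -1.0]]
contact_force: [0.5, 0.2, -0.7]
opening: 0.0328
finger_force: 39.9
time: 30.35
position: [0.5513, -0.201, 0.133]
orientation: [[0.723, -0.691, -0.001], [-0.691, -0.723, 0.0], [-0.001, 0.001, -1.0]]
contact_force: [-0.1, 0.4, -0.6]
opening: 0.0331
finger_force: 39.8
time: 30.48
position: [0.5514, -0.2009, 0.1332]
orientation: [[0.727, -0.687, -0.001], [-0.687, -0.727, 0.0], [-0.001, 0.001, -1.0]]
contact_force: [-0.4, 0.1, -0.7]
opening: 0.0334
finger_force: 39.9
t 30.48 p [ 0.5514 -0.2009  0.1332] yaw -2.328 q [ 0.28  0.42 -0.05  1.91  0.03  0.81 -2.12] F [-0.4  0.1 -0.7] open 0.0334 ff 39.9
lin [ 0.01  -0.035  1.753] turn 0.01 (q7 -2.12)
```

```bash
python3 -m jog '[{"linear":[0.01,-0.035,0.4],"turn":0},{"linear":[0,0,0.4],"turn":0},{"linear":[0,0,0.4],"turn":0},{"linear":[0,0,0.38],"turn":0},{"linear":[0,0,0.17],"turn":0},{"linear":[0,0,0],"turn":0}]'
python3 -m jog '[{"linear":[0,0,0],"turn":0},{"linear":[0,0,0],"turn":0},{"linear":[0,0,0],"turn":0}]' 0.5 40
python3 -m jog '[{"linear":[0,0,-0.3],"turn":0},{"linear":[0,0,-0.8],"turn":0},{"linear":[0,0,-0.9],"turn":0},{"linear":[0,0,-0.9],"turn":0}]'
python3 -c "
from h import *
st();go(.4638,.3705,None,-2.01)"
```

```text
time: 31.22
position: [0.5533, -0.2001, 0.0459]
orientation: [[0.727, -0.687, -0.001], [-0.687, -0.727, 0.0], [-0.001, 0.0, -1.0]]
contact_force: [0.1, 0.3, 0.1]
opening: 0.0332
finger_force: 39.9
time: 31.6
position: [0.5536, -0.2002, 0.0467]
orientation: [[0.726, -0.687, 0.001], [-0.687, -0.726, -0.0], [0.001, -0.0, -1.0]]
contact_force: [-1.2, -0.2, -0.4]
opening: 0.0426
finger_force: 0.0
time: 32.1
position: [0.5533, -0.2002, 0.194]
orientation: [[0.726, -0.687, 0.001], [-0.687, -0.726, -0.0], [0.001, -0.0, -1.0]]
contact_force: [-0.3, 0.3, -0.3]
opening: 0.0427
finger_force: 0.0
t 32.1 p [ 0.5533 -0.2002  0.194 ] yaw -2.329 q [ 0.28  0.35 -0.06  1.86  0.02  0.93 -2.11] F [-0.3  0.3 -0.3] open 0.0427 ff 0.0
lin [-9.145e+00 -7.060e+00 -3.000e-03] turn -2.28 (q7 -2.11)
```

```bash
python3 -m jog '[{"linear":[0,0,0],"turn":-1},{"linear":[0,0,0],"turn":-1},{"linear":[0,0,0],"turn":-1},{"linear":[0,0,0],"turn":-1},{"linear":[0,0,0],"turn":-1},{"linear":[0,0,0],"turn":-1},{"linear":[0,0,0],"turn":-1},{"linear":[0,0,0],"turn":-1}]' 1
python3 -m jog '[{"linear":[0,0,0],"turn":-1},{"linear":[0,0,0],"turn":-1},{"linear":[0,0,0],"turn":-1},{"linear":[0,0,0],"turn":-1},{"linear":[0,0,0],"turn":-1},{"linear":[0,0,0],"turn":-0.62},{"linear":[0,0,0],"turn":0}]'
python3 -c "
from h import *
st();go(.464,.371,None,-.43)"
```

```text
time: 33.1
position: [0.5534, -0.2003, 0.1925]
orientation: [[0.935, 0.356, 0.001], [0.356, -0.935, -0.001], [0.0, 0.001, -1.0]]
contact_force: [0.2, -0.5, 0.0]
opening: 0.0853
finger_force: 0.0
time: 33.98
position: [0.5534, -0.2004, 0.1923]
orientation: [[0.415, 0.91, 0.001], [0.91, -0.415, -0.001], [-0.0, 0.001, -1.0]]
contact_force: [0.7, 0.5, -0.8]
opening: 0.0856
finger_force: 0.0
t 33.98 p [ 0.5534 -0.2004  0.1923] yaw -0.428 q [ 0.58  0.38 -0.43  1.84  0.19  0.95 -0.36] F [ 0.7  0.5 -0.8] open 0.0856 ff 0.0
lin [ 9.657e+00 -6.367e+00 -7.000e-03] turn 0.02 (q7 -0.36)
```

```bash
python3 -m jog '[{"linear":[0.69,-0.455,0],"turn":0},{"linear":[0.69,-0.455,0],"turn":0},{"linear":[0.69,-0.455,0],"turn":0},{"linear":[0.69,-0.455,0],"turn":0},{"linear":[0.69,-0.455,0],"turn":0},{"linear":[0.69,-0.455,0],"turn":0},{"linear":[0.69,-0.455,0],"turn":0}]'
python3 -m jog '[{"linear":[0.69,-0.455,0],"turn":0},{"linear":[0.69,-0.455,0],"turn":0},{"linear":[0.69,-0.455,0],"turn":0},{"linear":[0.69,-0.455,0],"turn":0},{"linear":[0.69,-0.455,0],"turn":0},{"linear":[0.69,-0.455,0],"turn":0},{"linear":[0.69,-0.455,0],"turn":0}]'
python3 -m jog '[{"linear":[0,0,0.7],"turn":0},{"linear":[0,0,0.7],"turn":0},{"linear":[0,0,0],"turn":0}]'
python3 -c "
from h import *
st();go(.464,.371,.0335,-.43)"
```

```text
time: 34.85
position: [0.5082, 0.0868, 0.192]
orientation: [[0.417, 0.909, 0.001], [0.909, -0.417, -0.0], [0.0, 0.001, -1.0]]
contact_force: [0.4, 0.6, 0.1]
opening: 0.085
finger_force: 0.0
time: 35.72
position: [0.4634, 0.3725, 0.192]
orientation: [[0.417, 0.909, 0.001], [0.909, -0.417, -0.0], [0.0, 0.001, -1.0]]
contact_force: [0.9, -0.8, -0.6]
opening: 0.0853
finger_force: 0.0
time: 36.1
position: [0.4625, 0.3704, 0.1198]
orientation: [[0.416, 0.91, -0.003], [0.91, -0.416, -0.003], [-0.004, -0.001, -1.0]]
contact_force: [0.2, -0.8, 0.9]
opening: 0.0858
finger_force: 0.0
t 36.1 p [0.4625 0.3704 0.1198] yaw -0.429 q [-0.32  0.52 -0.6   1.88  0.37  0.86 -1.53] F [ 0.2 -0.8  0.9] open 0.0858 ff 0.0
lin [0.029 0.024 1.726] turn 0.01 (q7 -1.53)
```

```bash
python3 -m jog '[{"linear":[0.02,0.02,0.6],"turn":0},{"linear":[0,0,0.6],"turn":0},{"linear":[0,0,0.37],"turn":0},{"linear":[0,0,0.18],"turn":0},{"linear":[0,0,0],"turn":0}]'
python3 -m jog '[{"linear":[0,0,0],"turn":0},{"linear":[0,0,0],"turn":0},{"linear":[0,0,0],"turn":0},{"linear":[0,0,0],"turn":0},{"linear":[0,0,0],"turn":0}]' 0 35
python3 -m jog '[{"linear":[0,0,-0.5],"turn":0},{"linear":[0,0,-0.8],"turn":0},{"linear":[0,0,-0.9],"turn":0},{"linear":[0,0,-0.8],"turn":0},{"linear":[0,0,0],"turn":0}]'
python3 -c "
from h import *
st();go(.5068,-.2486,None,.812)"
```

```text
time: 36.72
position: [0.465, 0.372, 0.0343]
orientation: [[0.414, 0.91, 0.0], [0.91, -0.414, 0.0], [0.0, 0.0, -1.0]]
contact_force: [0.1, -0.7, -0.3]
opening: 0.0854
finger_force: 0.0
time: 37.35
position: [0.4651, 0.372, 0.0346]
orientation: [[0.414, 0.91, 0.001], [0.91, -0.414, 0.0], [0.001, 0.001, -1.0]]
contact_force: [-0.7, -2.7, 8.0]
opening: 0.039
finger_force: 34.8
time: 37.98
position: [0.4659, 0.3729, 0.1872]
orientation: [[0.414, 0.91, 0.004], [0.91, -0.414, 0.003], [0.004, 0.003, -1.0]]
contact_force: [-1.4, 0.0, -1.1]
opening: 0.039
finger_force: 36.1
t 37.98 p [0.4659 0.3729 0.1872] yaw -0.427 q [-0.28  0.44 -0.64  1.82  0.31  0.97 -1.48] F [-1.4  0.  -1.1] open 0.039 ff 36.1
lin [-10.973   5.895  -0.033] turn -8.88 (q7 -1.48)
```

```bash
python3 -m jog '[{"linear":[-0.686,0.368,0],"turn":0},{"linear":[-0.686,0.368,0],"turn":0},{"linear":[-0.686,0.368,0],"turn":0},{"linear":[-0.686,0.368,0],"turn":0},{"linear":[-0.686,0.368,0],"turn":0},{"linear":[-0.686,0.368,0],"turn":0},{"linear":[-0.686,0.368,0],"turn":0},{"linear":[-0.686,0.368,0],"turn":0}]'
python3 -m jog '[{"linear":[-0.686,0.368,0],"turn":0},{"linear":[-0.686,0.368,0],"turn":0},{"linear":[-0.686,0.368,0],"turn":0},{"linear":[-0.686,0.368,0],"turn":0},{"linear":[-0.686,0.368,0],"turn":0},{"linear":[-0.686,0.368,0],"turn":0},{"linear":[-0.686,0.368,0],"turn":0},{"linear":[-0.686,0.368,0],"turn":0}]'
python3 -m jog '[{"linear":[0,0,0.4],"turn":-0.99},{"linear":[0,0,0.4],"turn":-0.99},{"linear":[0,0,0.2],"turn":-0.99},{"linear":[0,0,0],"turn":-0.99},{"linear":[0,0,0],"turn":-0.99},{"linear":[0,0,0],"turn":-0.99},{"linear":[0,0,0],"turn":-0.99},{"linear":[0,0,0],"turn":-0.99}]'
python3 -m jog '[{"linear":[0,0,0],"turn":-0.98},{"linear":[0,0,0],"turn":0}]'
python3 -c "
from h import *
st();go(.5068,-.2486,.0455,.812)
f=grab_frame('side');cv2.imwrite('pics/a4.png',cv2.resize(f['img'][100:260,180:420,::-1],None,fx=2.5,fy=2.5))"
```

```text
time: 38.98
position: [0.4847, 0.0597, 0.1832]
orientation: [[0.414, 0.91, -0.001], [0.91, -0.414, -0.0], [-0.0, -0.001, -1.0]]
contact_force: [0.5, -0.0, -1.2]
opening: 0.0388
finger_force: 36.1
time: 39.98
position: [0.5051, -0.2508, 0.183]
orientation: [[0.414, 0.91, -0.001], [0.91, -0.414, 0.0], [-0.0, -0.001, -1.0]]
contact_force: [0.1, -0.7, -0.3]
opening: 0.0388
finger_force: 36.1
time: 40.98
position: [0.505, -0.2494, 0.133]
orientation: [[-0.631, 0.775, -0.001], [0.775, 0.631, 0.001], [0.001, -0.0, -1.0]]
contact_force: [-0.8, 0.0, -1.0]
opening: 0.039
finger_force: 36.1
time: 41.22
position: [0.505, -0.2495, 0.133]
orientation: [[-0.728, 0.686, -0.001], [0.686, 0.728, 0.001], [0.001, 0.0, -1.0]]
contact_force: [-1.3, -0.1, -0.1]
opening: 0.0385
finger_force: 36.1
t 41.23 p [ 0.505  -0.2495  0.133 ] yaw 0.815 q [ 0.87  0.47 -0.66  1.93  0.37  0.86  0.83] F [-1.3 -0.1 -0.1] open 0.0385 ff 36.1
lin [-0.015  0.037  1.751] turn 0.02 (q7 0.83)
```

View pics/a4.png

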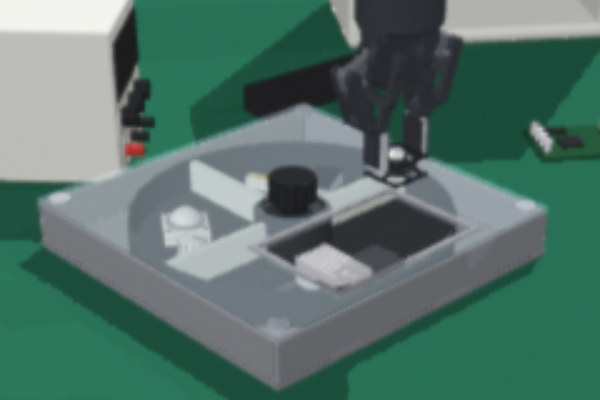

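The heat sink lies flat in the half-round bin at (333,267). The fan is held level above the other end of the opening at (397,165).

```bash
python3 -m jog '[{"linear":[-0.015,0.037,0.4],"turn":0},{"linear":[0,0,0.4],"turn":0},{"linear":[0,0,0.4],"turn":0},{"linear":[0,0,0.38],"turn":0},{"linear":[0,0,0.16],"turn":0},{"linear":[0,0,0],"turn":0}]'
python3 -m jog '[{"linear":[0,0,0],"turn":0},{"linear":[0,0,0],"turn":0},{"linear":[0,0,0],"turn":0}]' 0.58 40
python3 -m jog '[{"linear":[0,0,-0.3],"turn":0},{"linear":[0,0,-0.8],"turn":0},{"linear":[0,0,-0.9],"turn":0},{"linear":[0,0,-0.9],"turn":0}]'
python3 -c "
from h import *
st();go(.597,-.2915,None)
f=grab_frame('side');cv2.imwrite('pics/a5.png',cv2.resize(f['img'][100:260,180:420,::-1],None,fx=2.5,fy=2.5))"
```

```text
time: 42.02
position: [0.5073, -0.2485, 0.0463]
orientation: [[-0.728, 0.685, -0.001], [0.685, 0.728, 0.001], [0.001, -0.0, -1.0]]
contact_force: [1.0, 0.1, -0.0]
opening: 0.039
finger_force: 36.1
time: 42.4
position: [0.5075, -0.249, 0.0473]
orientation: [[-0.728, 0.685, 0.001], [0.685, 0.728, -0.0], [-0.001, 0.0, -1.0]]
contact_force: [-0.4, -0.3, -0.3]
opening: 0.0495
finger_force: 0.0
time: 42.9
position: [0.5073, -0.2485, 0.1943]
orientation: [[-0.728, 0.685, 0.001], [0.685, 0.728, -0.0], [-0.0, 0.0, -1.0]]
contact_force: [-0.6, -1.6, -0.7]
opening: 0.0496
finger_force: 0.0
t 42.9 p [ 0.5073 -0.2485  0.1943] yaw 0.816 q [ 0.91  0.4  -0.7   1.88  0.31  0.97  0.89] F [-0.6 -1.6 -0.7] open 0.0496 ff 0.0
lin [-1.896e+00  6.040e-01  1.000e-03]
```

View pics/a5.png

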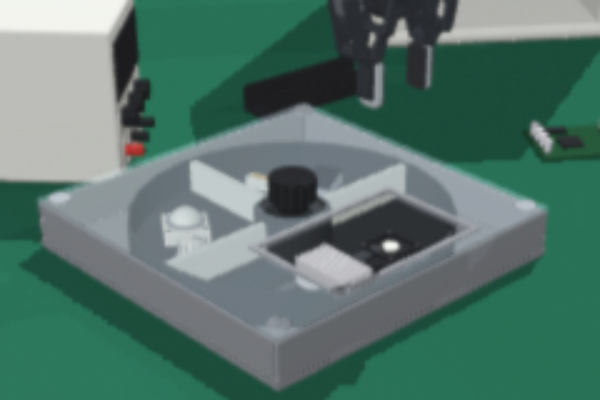

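The fan (390,247) and heat sink (333,267) sit flat, side by side, in the half-round bin. Next I'll turn the carousel back by +2.356 rad.

```bash
python3 -m jog '[{"linear":[-0.632,0.201,0],"turn":0},{"linear":[-0.632,0.201,0],"turn":0},{"linear":[-0.632,0.201,0],"turn":0},{"linear":[0,0,0],"turn":1},{"linear":[0,0,0],"turn":1},{"linear":[0,0,0],"turn":1},{"linear":[0,0,0],"turn":1},{"linear":[0,0,0],"turn":1}]' 1
python3 -m jog '[{"linear":[0,0,0],"turn":1},{"linear":[0,0,0],"turn":1},{"linear":[0,0,0],"turn":1},{"linear":[0,0,0],"turn":1},{"linear":[0,0,0],"turn":1},{"linear":[0,0,0],"turn":1},{"linear":[0,0,0],"turn":1},{"linear":[0,0,0],"turn":1}]'
python3 -m jog '[{"linear":[0,0,0.6],"turn":0.5},{"linear":[0,0,0.5],"turn":0},{"linear":[0,0,0],"turn":0}]'
python3 -c "
from h import *
st();go(.597,-.2915,.0845)"
```

```text
time: 43.95
position: [0.5971, -0.2916, 0.1928]
orientation: [[-0.113, 0.994, 0.001], [0.994, 0.113, 0.0], [0.0, 0.001, -1.0]]
contact_force: [0.6, 0.4, -0.6]
opening: 0.0853
finger_force: 0.0
time: 44.95
position: [0.5971, -0.2915, 0.1928]
orientation: [[0.843, 0.537, 0.001], [0.537, -0.843, 0.0], [0.001, 0.0, -1.0]]
contact_force: [-0.1, 0.2, -0.3]
opening: 0.0849
finger_force: 0.0
time: 45.32
position: [0.5962, -0.2912, 0.1359]
orientation: [[0.877, 0.481, -0.002], [0.481, -0.877, 0.002], [-0.001, -0.002, -1.0]]
contact_force: [-0.1, 0.1, 0.4]
opening: 0.0859
finger_force: 0.0
t 45.33 p [ 0.5962 -0.2912  0.1359] yaw -1.069 q [ 0.53  0.54 -0.24  1.72  0.15  0.91 -0.84] F [-0.1  0.1  0.4] open 0.0859 ff 0.0
lin [0.012 0.015 1.029]
```

```bash
python3 -m jog '[{"linear":[0,0,0.5],"turn":0},{"linear":[0,0,0.4],"turn":0},{"linear":[0,0,0.12],"turn":0},{"linear":[0,0,0],"turn":0}]'
python3 -m jog '[{"linear":[0,0,0],"turn":0},{"linear":[0,0,0],"turn":0},{"linear":[0,0,0],"turn":0},{"linear":[0,0,0],"turn":0},{"linear":[0,0,0],"turn":0}]' 0 50
python3 -m jog '[{"linear":[0,0,0],"turn":-0.4},{"linear":[0,0,0],"turn":-0.8},{"linear":[0,0,0],"turn":-0.8},{"linear":[0,0,0],"turn":-0.8},{"linear":[0,0,0],"turn":-0.8},{"linear":[0,0,0],"turn":-0.8},{"linear":[0,0,0],"turn":-0.8},{"linear":[0,0,0],"turn":-0.8}]'
python3 -m jog '[{"linear":[0,0,0],"turn":-0.8},{"linear":[0,0,0],"turn":-0.8},{"linear":[0,0,0],"turn":-0.8},{"linear":[0,0,0],"turn":-0.8},{"linear":[0,0,0],"turn":-0.8},{"linear":[0,0,0],"turn":-0.8},{"linear":[0,0,0],"turn":-0.8},{"linear":[0,0,0],"turn":-0.8}]'
python3 -m jog '[{"linear":[0,0,0],"turn":-0.8},{"linear":[0,0,0],"turn":-0.8},{"linear":[0,0,0],"turn":-0.8},{"linear":[0,0,0],"turn":-0.8},{"linear":[0,0,0],"turn":-0.8},{"linear":[0,0,0],"turn":-0.47},{"linear":[0,0,0],"turn":0}]'
python3 -c "
from h import *
st()"
```

```text
time: 45.82
position: [0.5971, -0.2918, 0.086]
orientation: [[0.877, 0.481, -0.0], [0.481, -0.877, 0.0], [0.0, -0.0, -1.0]]
contact_force: [-0.1, 0.8, -0.0]
opening: 0.0859
finger_force: 0.0
time: 46.45
position: [0.597, -0.2912, 0.0867]
orientation: [[0.877, 0.481, -0.0], [0.481, -0.877, 0.0], [0.0, -0.001, -1.0]]
contact_force: [-5.8, 4.1, 12.1]
opening: 0.0413
finger_force: 49.6
time: 47.45
position: [0.5976, -0.2917, 0.0868]
orientation: [[0.226, 0.974, 0.001], [0.974, -0.226, -0.0], [0.0, 0.001, -1.0]]
contact_force: [0.4, 2.0, 5.5]
opening: 0.042
finger_force: 49.8
time: 48.45
position: [0.5985, -0.2915, 0.0868]
orientation: [[-0.618, 0.786, 0.003], [0.786, 0.618, -0.0], [-0.002, 0.002, -1.0]]
contact_force: [6.7, 1.9, 0.2]
opening: 0.0414
finger_force: 50.4
time: 49.32
position: [0.5989, -0.2909, 0.0868]
orientation: [[-0.96, 0.279, 0.004], [0.279, 0.96, 0.001], [-0.003, 0.002, -1.0]]
contact_force: [8.3, 3.8, 0.3]
opening: 0.0416
finger_force: 50.7
t 49.33 p [ 0.5989 -0.2909  0.0868] yaw 1.288 q [ 0.9   0.72 -0.77  1.72  0.6   0.95  1.18] F [8.3 3.8 0.3] open 0.0416 ff 50.7
```

Turned by +2.357 rad. Next I'll let go, back off out of the camera's view and check.

```bash
python3 -m jog '[{"linear":[0,0,0],"turn":0},{"linear":[0,0,0],"turn":0},{"linear":[0,0,0],"turn":0},{"linear":[0,0,0],"turn":0}]' 1
python3 -m jog '[{"linear":[0,0,-0.4],"turn":0},{"linear":[0,0,-0.8],"turn":0},{"linear":[0,0,-0.8],"turn":0},{"linear":[0,0.7,-0.2],"turn":0},{"linear":[0,0.8,0],"turn":0},{"linear":[0,0.8,0],"turn":0},{"linear":[0,0.8,0],"turn":0},{"linear":[0,0.8,0],"turn":0}]'
python3 -m jog '[{"linear":[0,0.8,0],"turn":0},{"linear":[0,0.8,0],"turn":0},{"linear":[0,0.8,0],"turn":0},{"linear":[0,0.8,0],"turn":0},{"linear":[0,0.6,0],"turn":0},{"linear":[0,0,0],"turn":0}]'
python3 -c "
from h import *
st()
f=grab_frame('side');g=grab_frame('top');r=lambda a:cv2.resize(a,(400,400),interpolation=cv2.INTER_CUBIC)
cv2.imwrite('pics/a6.png',np.hstack([r(g['img'][105:330,335:560]),r(f['img'][80:300,185:405])])[:,:,::-1])"
```

```text
time: 49.82
position: [0.5969, -0.2919, 0.0858]
orientation: [[-0.96, 0.281, -0.0], [0.281, 0.96, -0.0], [0.0, -0.0, -1.0]]
contact_force: [-0.1, 0.3, 1.2]
opening: 0.0852
finger_force: 0.0
time: 50.82
position: [0.6522, -0.1034, 0.1975]
orientation: [[-0.96, 0.281, 0.001], [0.281, 0.96, -0.0], [-0.001, 0.0, -1.0]]
contact_force: [0.3, 0.1, 0.1]
opening: 0.0856
finger_force: 0.0
time: 51.58
position: [0.7051, 0.0813, 0.1974]
orientation: [[-0.961, 0.277, 0.001], [0.277, 0.961, 0.002], [-0.001, 0.002, -1.0]]
contact_force: [-0.5, -0.1, 0.3]
opening: 0.0852
finger_force: 0.0
t 51.58 p [0.7051 0.0813 0.1974] yaw 1.29 q [ 0.35  0.67 -0.85  1.53  0.53  1.18  0.7 ] F [-0.5 -0.1  0.3] open 0.0852 ff 0.0
```

View pics/a6.png

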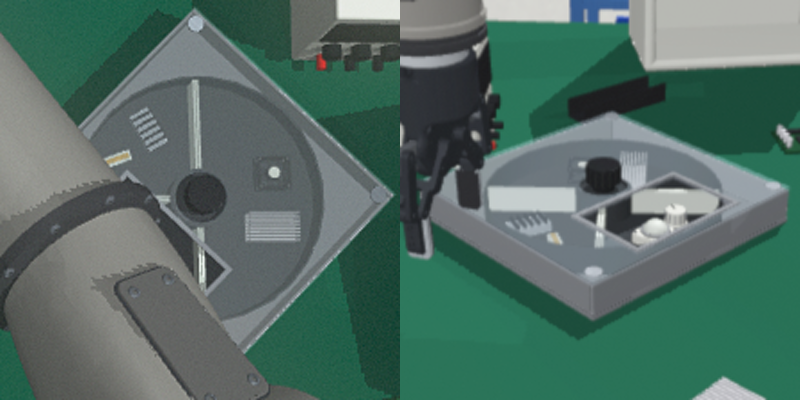

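The fan (272,173) and heat sink (272,226) lie flat in the half-round bin. The trackball (653,232) and dial (675,215) stand upright in the quarter bin, which is squarely under the opening, and the gripper touches nothing.

```bash
python3 -c "
from bench import robot
print(robot.finish_job())"
```

```text
the job is handed in; nothing more can be done
None
```

I handed the job in at about 52 s: both kits are in their bins, upright side by side, and the panel kit's bin stands under the opening; the final pictures looked right, but no verdict came back.

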